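Bolt the drill chest past its spring catch

TASK

Lock the blue drill chest: press the yellow spring catch bar down with one fingertip and, keeping it held down, push the red handle with the other fingertip so that the bolt slides fully home into its keeper; then let go so that the catch springs back up behind the bolt. Pick nothing up, and leave the tin, the wood offcut, the yellow bottle and the amber jar where they stand.

Things in the scene. Friction and masses are not known exactly. Their poses are not given: they have to be found in the camera images.
- chest: Blue steel drill chest, fixed, 220 mm (its x) by 360 mm (its y), flat top 60 mm above the bench, yaw up to 0.4 rad either way. Origin: centre of its underside, z up. On top a round steel bolt (12 mm thick, axis at chest x = 0, 24 mm above the top) slides along +y. Red push handle on the bolt's +x side, yellow catch bar along its -x side. The top behind the handle is free.
- keeper (a point): Middle of the dark square keeper that the bolt slides into, 30 mm (x) by 24 mm (y), 37 mm high, on the grey end of the chest, at chest x = 0, y = +84, z = 84 mm. Two dark guides of the bolt, 18 mm wide (x) by 12 mm (y) and 33 mm high above the chest top, stand at chest x = 0, y = -50 and +42 mm.
- catch_bar: Yellow catch bar, a flat pad 40 mm (x) by 120 mm (y), 6 mm thick, along the bolt. Origin: centre of its top face, at chest x = -40, y = -15 mm, 34 mm above the chest top when up; axes as the chest's. Pressed anywhere it goes straight down, staying level, and springs back. A fingertip can slide along it while pressing. It spans chest x -60 to -20 mm, the handle 0 to +52 mm.
- catch (a joint): How far the catch bar is pressed down, in m: 0 up, 0.012 at its stop. About 3 N starts it, 7.5 N reaches the stop. A brass tooth moving with it blocks the bolt until it is 0.005 down: press it 0.007 or more, to the stop is fine. The tooth can rise again only while the bolt is below about 0.006 or above 0.041.
- bolt (a joint): How far the bolt has slid towards chest +y, in m: 0 drawn back, 0.045 fully home at its end stop. It starts at 0 to 0.004; with the catch up the tooth stops it at about 0.006. About 2 N of friction, no spring: it stays where it is left.
- handle (a point): Middle of the top edge of the red push handle, at chest x = +30 mm, 50 mm above the chest top. The handle is an upright plate 52 mm wide (chest x from 0 to +52 mm), 12 mm thick along y (6 mm either side of this point), reaching from 14 to 50 mm above the chest top. It is pushed towards +y on its -y face, and moves with the bolt.
- tin_mid (a point): Centre, half-way up, of an open steel tin, 60 mm across, 70 mm high, standing loose on the chest lid near its -y end. Leave alone.
- offcut_mid (a point): Centre of a loose pale wood offcut, 30 x 75 x 22 mm, lying along y on the chest's near (-x) edge. Leave alone.
- spray_mid (a point): Centre, half-way up, of a yellow bottle with a red cap, 64 mm across, 160 mm high, standing loose on the bench to one side of the chest. Leave alone.
- jar_mid (a point): Centre, half-way up, of an amber jar with a dark cap, 70 mm across, 100 mm high, standing loose on the bench on the other side. Leave alone.

How it is judged:
On the way, in this order (a step that is already met when the one before it is completed fails the run):
1. a finger holds the catch bar down while the bolt is still drawn back (value of joint catch above 0.0045 m and contact force between the fingers and catch_bar above 0.3 N and value of joint bolt below 0.014 m), for 0.05 s.
2. the bolt is half-way with the catch bar held down by a finger (value of joint catch above 0.0045 m and contact force between the fingers and catch_bar above 0.3 N and value of joint bolt between 0.018 and 0.036 m), for 0.05 s.
3. the bolt is fully home with the catch bar still held down by a finger (value of joint catch above 0.0045 m and contact force between the fingers and catch_bar above 0.3 N and value of joint bolt above 0.0415 m), for 0.1 s.
At the end, for the whole second after the job is handed in: The bolt is fully home (at least 0.0405 of 0.045 m) and the catch bar is back up (within 2 mm) (value of joint bolt above 0.0405 m and value of joint catch below 0.002 m); the robot touches nothing.
It fails at once if the steel tin is moved more than 20 mm, knocked over or lifted (distance of tin_mid from where it was at the start of the episode above 0.02 m or angle between tin_mid's own z axis and vertical above 0.35 rad).
It fails at once if the wood offcut is moved more than 20 mm, knocked over or lifted (distance of offcut_mid from where it was at the start of the episode above 0.02 m or angle between offcut_mid's own z axis and vertical above 0.35 rad).
It fails at once if the yellow bottle is moved more than 20 mm, knocked over or lifted (distance of spray_mid from where it was at the start of the episode above 0.02 m or angle between spray_mid's own z axis and vertical above 0.35 rad).
It fails at once if the amber jar is moved more than 20 mm, knocked over or lifted (distance of jar_mid from where it was at the start of the episode above 0.02 m or angle between jar_mid's own z axis and vertical above 0.35 rad).
It also fails if it takes over 38 s, if anything falls off the work surface, if the arm or the gripper's body presses on something with over 40 N, if the wrist force passes 120 N, or if a joint passes its speed limit or range.

ROBOT

A 6-joint arm with a two-finger parallel gripper is mounted at the origin on the work surface. World frame = base frame: x ahead of the robot, y to its left, z up, the work surface at z = 0. Lengths are in m, angles in rad, forces in N, time in s.
With the tool pointing down it reaches from about 0.35 to 0.975 m from the base axis. Payload 4.9 kg.
Tool frame: the origin (TCP) lies at the very end of the fingers, on their centre line; the grasp point (between the pads) lies 19 mm behind it; z points along the fingers, y is the line along which they close (so a half turn about z gives the same grasp; the last joint's range is limited). The gripper opens to 85 mm and grips with 20 to 120 N. Pads are 22 mm wide; open, the fingers measure 114 mm over their backs; the gripper's body (76 mm by 85 mm) begins 54 mm behind the grasp point. The pads swing forward as they close: fully open they stand 13 mm farther back than shut.
Start: joints at [-1.388, 0.053, 1.613, -0, 1.476, -0.119], TCP at [0.186, -0.597, 0.231] pointing down, gripper open.
Joint ranges: [-3.01, 3.01], [-1.01, 2.22], [0.06, 2.58], [-1.02, 4.17], [0.09, 2.62], [-3.14, 3.14]. Speed limits (rad/s): [2.57, 2.57, 3.14, 3.14, 3.14, 3.14].

INTERFACE

Orientations are given as a rotation vector (axis times angle).
In Python, from station import * gives the robot as it stands.
- The arm moves only by the shell command python3 -m crank 'ROWS' [OPENING] [FORCE]. ROWS is JSON, a list of rows, each an object with "offset": the shift along the tool's x, y, z in m, a list of three; "twist": the turn, a rotation vector about the tool's x, y, z in degrees, a list of three. In form: [{"offset": [x, y, z], "twist": [rx, ry, rz]}, ...]. A call has 1 to 20 rows; each row is the pose to reach, as a shift and turn from the pose commanded when the call began, along the tool's axes at that moment; what a row does not reach only later rows make up. A row lasts 1/8 s, in which the tool goes at most 62.5 mm and 10.7 degrees, less where a joint would pass 70% of its speed; a pose out of reach is approached as far as the arm can. A call with a gripper value outside its range is refused whole. OPENING is the opening, from 0 (shut) to 1 (fully open), set as the call begins (- or left out, the last holds). The fingers move at their own pace and stop on an object; FORCE is the grip in N (left out, the last holds). Time passes only in rows, so rows that repeat a pose let the fingers close. It gives the time, the measured TCP pose, the force, the opening and the grip force at its end, in the units of the state.
- get_obs(): the state, without advancing time (a new reading comes with each control period).
- get_image(name): name is "side" or "top" or "wrist"; returns the picture (384x512x3 uint8, red, green, blue); there is no depth.
- get_calibration(name): a dict with "intrinsics" (3x3 intrinsics, pixels), "world_from_camera" (4x4, takes a point from camera to world coordinates); the wrist camera has in their place "tool_from_camera" (4x4, takes a point from camera to tool coordinates, whose origin is the TCP and whose axes are the flange's). Camera axes: x right, y up, looking along -z (the intrinsics and any distortion apply to the point x, -y, -z); pixel columns grow to the right and rows downward; lengths in m; the calibration is good to about 2 mm. A picture is of the moment at which its call begins: read the wrist's pose just before it. get_calibration takes no time and is no camera call.
- finish_job(): hands the job in; it is judged then, once.
Trained networks look in the newest picture that a camera, given by its name, has taken for a name from the list of things; names that differ only in an ending like _2 or _b are one class to them, and where a whole thing is asked for, a point or a joint stands for the part that bears it (a point fixed in the world has none). Each returns a list of dicts, best first, with "confidence" (0 to 1); they miss things now and then, are a little off and sometimes report something else, mostly with a low value. They report only what shows in the picture. A call takes as long as a camera call.
- cut_out(query, camera): "region" (384x512 bool, what is visible of it) and "rect" ([centre column, centre row, width, height] in pixels, round what is visible of it).
The state is a dict: "t": time; "q": joint angles; "dq": joint speeds; "effort": joint torques, N m; "tool_pos": TCP position; "tool_rot": TCP orientation; "contact_force": force on the tool from outside, world axes, zero at the start; "wrist_torque": the same for the moment, N m; "opening": finger opening in m; "grip_force": force on a finger pad.
Only numpy, scipy, OpenCV 4.12 (cv2) and the standard library are available. Lean on these libraries where they do the work, as an engineer would, in place of code of your own. Each camera call takes 0.05 s, during which the arm holds its last target. There are 200 camera calls.

## Working session

There is one attempt and no reset: what is moved stays moved. The work goes in short steps, Python scripts to look and compute and a shell command to move; the robot and the scene stay as the last step left them, time stands still between calls to the robot, and variables do not carry over. Pictures are saved under pics/ and viewed, at most 10 in all, crops included, and the job is handed in when it is done.

```bash
ls; mkdir -p pics; python3 - <<'E'
from station import *
import cv2,numpy as np
o=get_obs();print(o)
for n in("side","top"):
    im=get_image(n);cv2.imwrite(f"pics/{n}0.png",im[:,:,::-1])
    c=get_calibration(n);print(n,c)
    for q in("chest","catch_bar","handle","keeper","tin_mid","offcut_mid","spray_mid","jar_mid"):
        r=cut_out(q,n);print(n,q,[(x["rect"],round(x["confidence"],2)) for x in r[:2]])
print(get_calibration("wrist"),get_obs()["t"])
E
```

```text
pics
{'t': 0.0, 'q': array([-1.38797586e+00,  5.33288738e-02,  1.61429668e+00,  1.04116157e-05,
        1.47600363e+00, -1.18966806e-01]), 'dq': array([-1.04481524e-03,  3.61517889e-04,  1.00680585e-03, -4.07941715e-04,
       -9.65888007e-05,  1.17396108e-03]), 'effort': array([-1.13600130e-03, -3.93684232e+01, -3.70175028e+01, -2.46050768e-04,
        7.02219957e-03, -6.47189822e-07]), 'tool_pos': array([ 0.18567561, -0.59612847,  0.23007877]), 'tool_rot': array([-3.10388272e+00, -4.71941892e-01,  8.57888330e-05]), 'contact_force': array([-2.80857923e-04, -7.79503023e-01, -5.15203612e-01]), 'wrist_torque': array([-0.03054295, -0.03310621,  0.04402302]), 'grip_force': 0.0, 'opening': 0.08559376941508984}
side {'intrinsics': array([[483.40953556,   0.        , 258.63204504],
       [  0.        , 483.40953556, 197.90101245],
       [  0.        ,   0.        ,   1.        ]]), 'world_from_camera': array([[ 0.99840308,  0.04328929, -0.03629491,  0.48886018],
       [-0.05515735,  0.60820283, -0.79186298, -1.13727744],
       [-0.01220452,  0.79260037,  0.6096193 ,  0.96503615],
      
[... 1332 characters left out ...]
 21.6], 0.9)]
top offcut_mid [([205.1, 226.0, 31.2, 14.0], 0.71)]
top spray_mid [([396.6, 228.3, 34.5, 26.8], 0.78)]
top jar_mid [([95.2, 209.4, 32.7, 23.1], 0.67)]
{'intrinsics': array([[309.25259817,   0.        , 255.48328791],
       [  0.        , 309.25259817, 189.14621217],
       [  0.        ,   0.        ,   1.        ]]), 'tool_from_camera': array([[-6.55684475e-04,  9.45617491e-01,  3.25280079e-01,
         8.47011876e-02],
       [ 9.99999730e-01,  5.12156847e-04,  5.26868493e-04,
         7.97636677e-05],
       [ 3.31621643e-04,  3.25280337e-01, -9.45617572e-01,
        -1.42736336e-01],
       [ 0.00000000e+00,  0.00000000e+00,  0.00000000e+00,
         1.00000000e+00]])} 0.9
```

```bash
cat > h.py <<'E'
from station import *
import cv2,numpy as np
from scipy.spatial.transform import Rotation as R
def T(pos,rot):
    M=np.eye(4);M[:3,:3]=R.from_rotvec(rot).as_matrix();M[:3,3]=pos;return M
def cam(n,o=None):
    c=get_calibration(n)
    W=c["world_from_camera"] if n!="wrist" else T(o["tool_pos"],o["tool_rot"])@c["tool_from_camera"]
    return c["intrinsics"],W
def proj(P,K,W):
    p=(np.c_[P,np.ones(len(P))]@np.linalg.inv(W).T)[:,:3]*[1,-1,-1]
    p=p@K.T;return p[:,:2]/p[:,2:]
def back(uv,z,K,W):
    d=np.c_[uv,np.ones(len(uv))]@np.linalg.inv(K).T*[1,-1,-1]@W[:3,:3].T
    return W[:3,3]+d*((z-W[2,3])/d[:,2])[:,None]
E
python3 - <<'E'
from h import *
im=cv2.imread("pics/top0.png");cv2.imwrite("pics/topc.png",cv2.resize(im[130:255,150:310],None,fx=4.7,fy=4.7,interpolation=cv2.INTER_CUBIC))
K,W=cam("top")
get_image("top")
def m(q): return cut_out(q,"top")[0]["region"]
def ctr(r): return cv2.minAreaRect(np.argwhere(r)[:,::-1].astype(np.float32))
for q,z in(("chest",.06),("catch_bar",.094),("handle",.11),("tin_mid",.13),("offcut_mid",.082),("spray_mid",.16),("jar_mid",.1)):
    r=ctr(m(q)); b=back(cv2.boxPoints(r),z,K,W);print(q,b.mean(0).round(3),b[:,:2].round(3).tolist())
E
```

```text
chest [0.538 0.061 0.06 ] [[0.616, 0.26], [0.684, -0.095], [0.459, -0.136], [0.393, 0.216]]
catch_bar [0.505 0.039 0.094] [[0.521, 0.102], [0.541, -0.015], [0.489, -0.024], [0.47, 0.094]]
handle [0.545 0.05  0.11 ] [[0.528, 0.091], [0.59, 0.051], [0.563, 0.009], [0.501, 0.049]]
tin_mid [ 0.614 -0.066  0.13 ] [[0.64, -0.041], [0.641, -0.09], [0.589, -0.091], [0.587, -0.042]]
offcut_mid [0.43  0.129 0.082] [[0.438, 0.171], [0.455, 0.094], [0.422, 0.087], [0.405, 0.164]]
spray_mid [ 0.433 -0.384  0.16 ] [[0.407, -0.336], [0.466, -0.341], [0.46, -0.433], [0.4, -0.427]]
jar_mid [0.47  0.431 0.1  ] [[0.501, 0.479], [0.503, 0.385], [0.439, 0.383], [0.437, 0.477]]
```

View pics/topc.png

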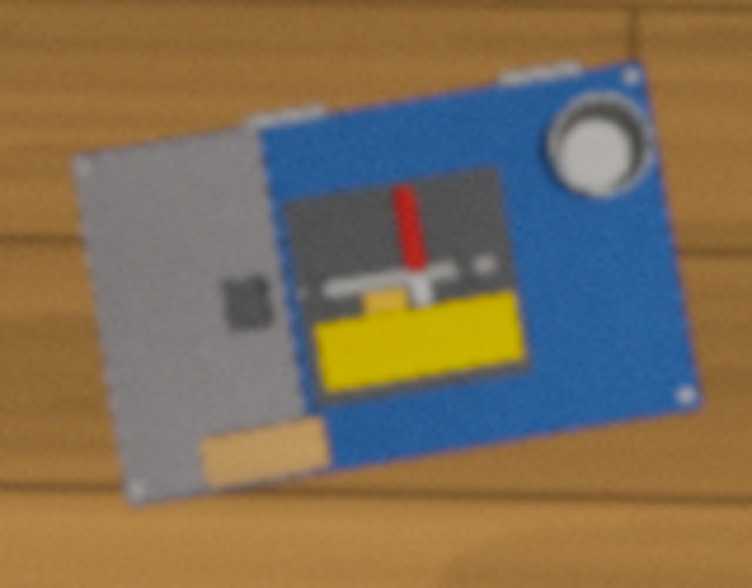

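The top view shows the chest yawed about 0.19 rad, with the grey end and keeper at left (245,303). The red handle is at (410,228), the yellow bar at (420,340) and the tin at (600,145). The bar's position agrees with the given dimensions. Next I'll work out the hover move.

```bash
cat >> h.py <<'E'
def C(xy,yaw):  # chest pose
    M=np.eye(4);M[:3,:3]=R.from_euler('z',yaw).as_matrix();M[:2,3]=xy;return M
def goal(Cm,p,o): # offset in tool axes, twist deg, TCP to chest point p, tool y = chest x, tool x = chest y
    G=np.eye(4);G[:3,:3]=np.array([[0,1,0],[1,0,0],[0,0,-1]]);G[:3,3]=p
    D=np.linalg.inv(T(o["tool_pos"],o["tool_rot"]))@Cm@G
    return D[:3,3].round(4),np.degrees(R.from_matrix(D[:3,:3]).as_rotvec()).round(2)
E
python3 - <<'E'
from h import *
o=get_obs();Cm=C((.538,.061),.189);K,W=cam("top")
h=back(np.array([[237.2,178.5]]),.11,K,W)[0];k=back(np.array([[150+247/4.7,130+303/4.7]]),.097,K,W)[0]
for p in(h,k):print(p,(np.linalg.inv(Cm)@np.r_[p,1]).round(4))
print(goal(Cm,[-.006,-.035,.23],o))
E
```

```text
[0.56363088 0.04265608 0.11      ] [ 0.0217 -0.0228  0.11    1.    ]
[0.51758093 0.13913991 0.097     ] [-0.0054  0.0806  0.097   1.    ]
(array([ 0.5219, -0.4892,  0.0013]), array([ -0.  ,   0.  , -83.54]))
```

```bash
python3 -m crank '[{"offset":[0.037,-0.035,0],"twist":[0,0,-6]},{"offset":[0.075,-0.07,0],"twist":[0,0,-12]},{"offset":[0.112,-0.105,0],"twist":[0,0,-18]},{"offset":[0.149,-0.14,0],"twist":[0,0,-24]},{"offset":[0.187,-0.175,0],"twist":[0,0,-30]},{"offset":[0.224,-0.21,0],"twist":[0,0,-36]},{"offset":[0.261,-0.245,0],"twist":[0,0,-42]},{"offset":[0.298,-0.28,0],"twist":[0,0,-48]},{"offset":[0.336,-0.315,0],"twist":[0,0,-54]},{"offset":[0.373,-0.35,0],"twist":[0,0,-60]},{"offset":[0.41,-0.385,0],"twist":[0,0,-66]},{"offset":[0.448,-0.42,0],"twist":[0,0,-72]},{"offset":[0.485,-0.455,0],"twist":[0,0,-78]},{"offset":[0.522,-0.489,0.001],"twist":[0,0,-83.5]},{"offset":[0.522,-0.489,0.001],"twist":[0,0,-83.5]},{"offset":[0.522,-0.489,0.001],"twist":[0,0,-83.5]},{"offset":[0.522,-0.489,0.001],"twist":[0,0,-83.5]}]' 0.68
python3 - <<'E'
from h import *
o=get_obs();print(o["t"],o["tool_pos"],o["tool_rot"],o["opening"],o["contact_force"])
im=get_image("wrist")[:,:,::-1].copy();np.save("w1.npy",im)
K,W=cam("wrist",o);Cm=C((.538,.061),.189)
def box(x0,x1,y0,y1,z): 
    P=np.array([[x0,y0,z,1],[x1,y0,z,1],[x1,y1,z,1],[x0,y1,z,1]])@Cm.T
    return proj(P[:,:3],K,W)
for b in((-.06,-.02,-.075,.045,.094),(0,.052,-.029,-.017,.11),(-.015,.015,.072,.096,.097),(-.009,.009,-.056,-.044,.093)):
    cv2.polylines(im,[box(*b).round().astype(int)],True,(0,255,0),1)
cv2.imwrite("pics/w1.png",cv2.resize(im,None,fx=1.5,fy=1.5,interpolation=cv2.INTER_CUBIC))
E
```

```text
t: 3.42
tool_pos: [0.5385, 0.0244, 0.2304]
tool_rot: [2.005, 2.419, -0.0]
contact_force: [0.2, -0.6, 0.5]
opening: 0.0583
grip_force: 0.0
3.425 [0.53851564 0.02438186 0.23036493] [ 2.00463697e+00  2.41861636e+00 -1.84605064e-04] 0.05832796991160743 [ 0.17256284 -0.63823521  0.46801973]
```

View pics/w1.png

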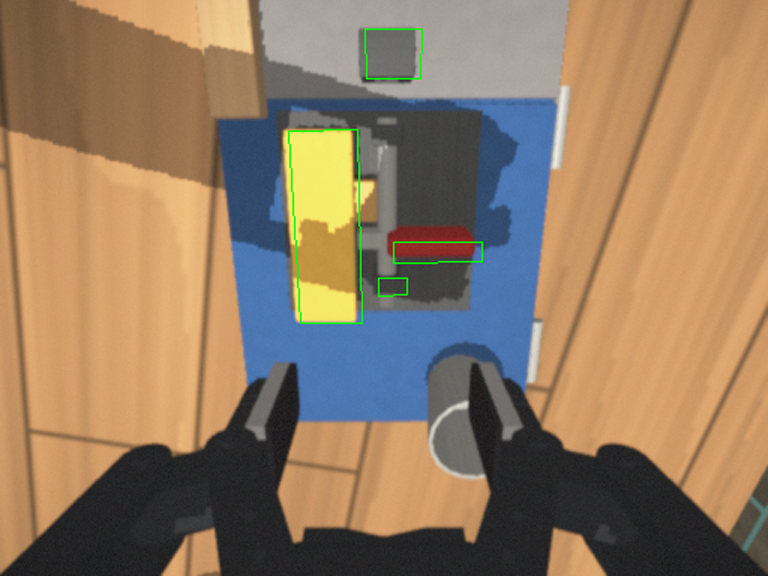

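The overlay fits the scene to about 2.5 mm, and the chest sits about 2.5 mm toward -x. The handle's top -y edge is at row 258, so its -y face is near chest y = -27 mm. I'll descend with 8 mm clearance behind it.

```bash
python3 - <<'E'
from h import *
o=get_obs();Cm=C((.5355,.0605),.189)
print(goal(Cm,[-.006,-.046,.105],o))
E
```

```text
(array([-0.0099, -0.0022,  0.1254]), array([ 0.01,  0.01, -0.14]))
```

```bash
python3 -m crank '[{"offset":[-0.01,-0.002,0.04],"twist":[0,0,0]},{"offset":[-0.01,-0.002,0.08],"twist":[0,0,0]},{"offset":[-0.01,-0.002,0.105],"twist":[0,0,0]},{"offset":[-0.01,-0.002,0.12],"twist":[0,0,0]},{"offset":[-0.01,-0.002,0.125],"twist":[0,0,0]},{"offset":[-0.01,-0.002,0.125],"twist":[0,0,0]}]'
python3 - <<'E'
from h import *
o=get_obs();print(o["t"],o["tool_pos"],o["contact_force"])
im=get_image("wrist")[:,:,::-1];cv2.imwrite("pics/w2.png",cv2.resize(im,None,fx=1.5,fy=1.5))
E
```

```text
t: 4.22
tool_pos: [0.5392, 0.0149, 0.106]
tool_rot: [2.003, 2.419, 0.001]
contact_force: [0.3, -0.1, -0.9]
opening: 0.0579
grip_force: 0.0
4.225 [0.53922123 0.0148612  0.10604994] [ 0.25978705 -0.11157736 -0.86584318]
```

View pics/w2.png

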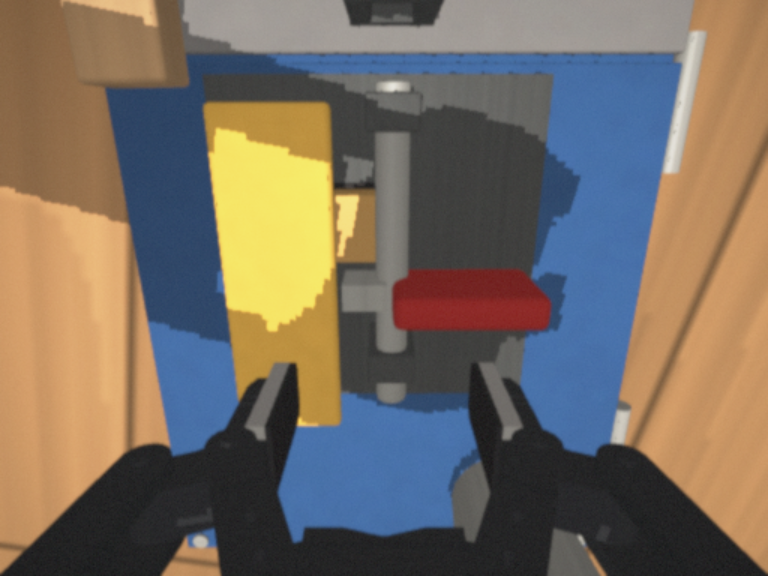

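The left finger stands over the bar (270,390) and the right finger behind the handle (495,390), with the handle's rear edge at row 330. Now I'll press down gradually.

```bash
python3 -m crank '[{"offset":[0,0,0.008],"twist":[0,0,0]},{"offset":[0,0,0.014],"twist":[0,0,0]},{"offset":[0,0,0.018],"twist":[0,0,0]},{"offset":[0,0,0.018],"twist":[0,0,0]}]'
```

```text
t: 4.78
tool_pos: [0.5387, 0.0152, 0.0873]
tool_rot: [-2.002, -2.42, 0.0]
contact_force: [-1.7, 1.0, 3.7]
opening: 0.0576
grip_force: 1.5
```

```bash
python3 -m crank '[{"offset":[0,0,0.003],"twist":[0,0,0]},{"offset":[0,0,0.006],"twist":[0,0,0]},{"offset":[0,0,0.006],"twist":[0,0,0]}]'
```

```text
t: 5.15
tool_pos: [0.5388, 0.0152, 0.0814]
tool_rot: [2.003, 2.42, 0.0]
contact_force: [-1.4, 0.3, 5.2]
opening: 0.0582
grip_force: 2.5
```

```bash
python3 -m crank '[{"offset":[0,0,0.002],"twist":[0,0,0]},{"offset":[0,0,0.003],"twist":[0,0,0]},{"offset":[0,0,0.003],"twist":[0,0,0]}]'
```

```text
t: 5.52
tool_pos: [0.5389, 0.0151, 0.0787]
tool_rot: [2.003, 2.42, 0.0]
contact_force: [-2.4, 1.1, 5.8]
opening: 0.0581
grip_force: 3.0
```

```bash
python3 -m crank '[{"offset":[0.004,0,0.001],"twist":[0,0,0]},{"offset":[0.008,0,0.001],"twist":[0,0,0]},{"offset":[0.012,0,0.001],"twist":[0,0,0]},{"offset":[0.016,0,0.001],"twist":[0,0,0]},{"offset":[0.02,0,0.001],"twist":[0,0,0]},{"offset":[0.024,0,0.001],"twist":[0,0,0]},{"offset":[0.028,0,0.001],"twist":[0,0,0]},{"offset":[0.032,0,0.001],"twist":[0,0,0]},{"offset":[0.035,0,0.001],"twist":[0,0,0]},{"offset":[0.035,0,0.001],"twist":[0,0,0]}]'
python3 - <<'E'
from h import *
o=get_obs();print(o["t"],o["tool_pos"],o["contact_force"])
im=get_image("wrist")[:,:,::-1];cv2.imwrite("pics/w3.png",cv2.resize(im,None,fx=1.5,fy=1.5))
E
```

```text
t: 6.78
tool_pos: [0.5338, 0.0479, 0.0787]
tool_rot: [1.999, 2.417, -0.001]
contact_force: [0.0, -4.9, 5.4]
opening: 0.0581
grip_force: 3.7
6.775 [0.5338158  0.04787955 0.0786626 ] [ 0.0303465  -4.88660218  5.35276864]
```

View pics/w3.png

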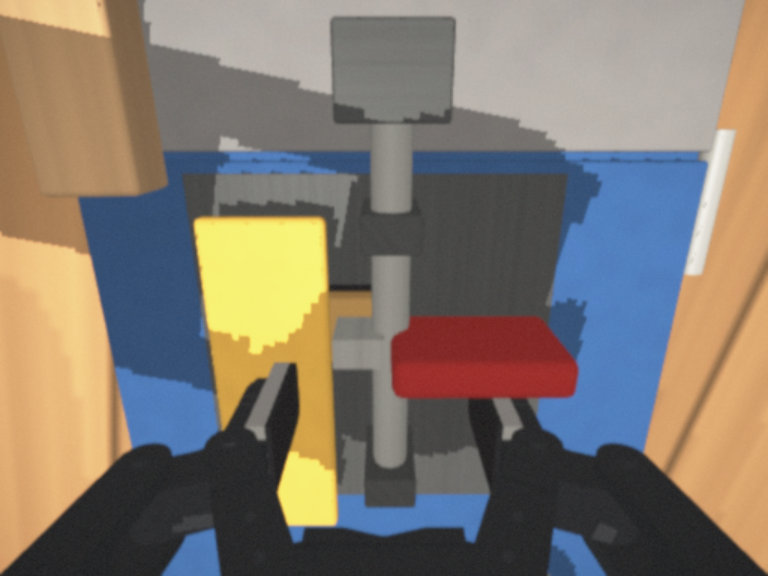

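The handle is now held against the right finger at (485,385), and the bolt has slid past the tooth to about half-way. I'll keep pushing.

```bash
python3 -m crank '[{"offset":[0.004,0,0.0005],"twist":[0,0,0]},{"offset":[0.008,0,0.0005],"twist":[0,0,0]},{"offset":[0.012,0,0.0005],"twist":[0,0,0]},{"offset":[0.016,0,0.0005],"twist":[0,0,0]},{"offset":[0.018,0,0.0005],"twist":[0,0,0]},{"offset":[0.018,0,0.0005],"twist":[0,0,0]}]'
```

```text
t: 7.58
tool_pos: [0.5306, 0.0656, 0.0784]
tool_rot: [1.998, 2.417, -0.0]
contact_force: [0.3, -6.2, 6.9]
opening: 0.0582
grip_force: 3.6
```

```bash
python3 -m crank '[{"offset":[0.002,0,0],"twist":[0,0,0]},{"offset":[0.004,0,0],"twist":[0,0,0]},{"offset":[0.005,0,0],"twist":[0,0,0]},{"offset":[0.005,0,0],"twist":[0,0,0]}]'
```

```text
t: 8.07
tool_pos: [0.5306, 0.0662, 0.0786]
tool_rot: [1.996, 2.41, -0.009]
contact_force: [1.8, -20.7, 5.7]
opening: 0.0581
grip_force: 11.4
```

```bash
python3 - <<'E'
from h import *
o=get_obs()
im=get_image("wrist")[:,:,::-1].copy();K,W=cam("wrist",o);Cm=C((.5355,.0605),.189)
P=lambda b:np.array([[x,y,b[4],1] for x,y in((b[0],b[2]),(b[1],b[2]),(b[1],b[3]),(b[0],b[3]))])@Cm.T
for b in((-.06,-.02,-.075,.045,.082),(0,.052,.018,.030,.11),(-.015,.015,.072,.096,.097),(-.009,.009,.036,.048,.093)):
    cv2.polylines(im,[proj(P(b)[:,:3],K,W).round().astype(int)],True,(0,255,0),1)
cv2.imwrite("pics/w4.png",cv2.resize(im,None,fx=1.5,fy=1.5))
E
```

```text
(no output)
```

View pics/w4.png

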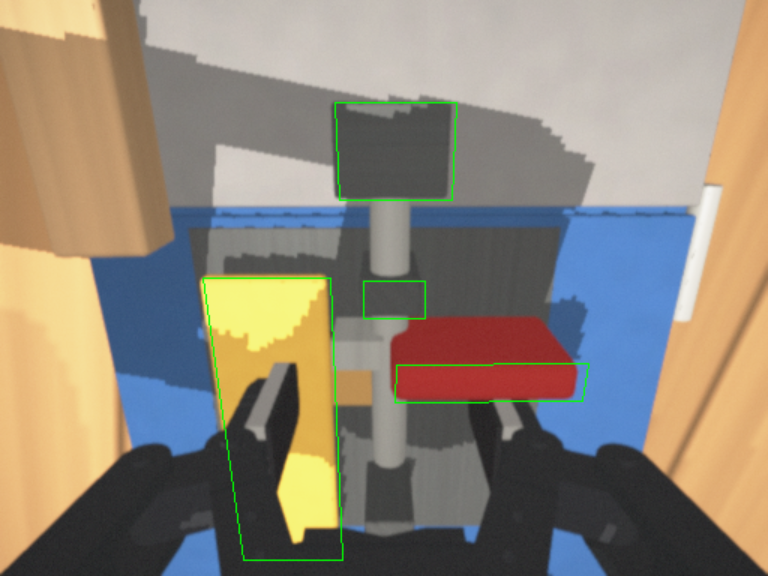

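The handle edge (485,400) matches the fully-home outline, and the brass tooth at (353,388) lies behind the bolt's lug. I'll back off, then lift.

```bash
python3 -m crank '[{"offset":[-0.004,0,0],"twist":[0,0,0]},{"offset":[-0.008,0,0],"twist":[0,0,0]},{"offset":[-0.012,0,0],"twist":[0,0,0]},{"offset":[-0.012,0,-0.008],"twist":[0,0,0]},{"offset":[-0.012,0,-0.016],"twist":[0,0,0]},{"offset":[-0.012,0,-0.03],"twist":[0,0,0]},{"offset":[-0.012,0,-0.06],"twist":[0,0,0]},{"offset":[-0.012,0,-0.1],"twist":[0,0,0]},{"offset":[-0.012,0,-0.12],"twist":[0,0,0]},{"offset":[-0.012,0,-0.12],"twist":[0,0,0]},{"offset":[-0.012,0,-0.12],"twist":[0,0,0]}]'
python3 - <<'E'
from h import *
o=get_obs()
im=get_image("wrist")[:,:,::-1].copy();K,W=cam("wrist",o);Cm=C((.5355,.0605),.189)
P=lambda b:np.array([[x,y,b[4],1] for x,y in((b[0],b[2]),(b[1],b[2]),(b[1],b[3]),(b[0],b[3]))])@Cm.T
for b in((-.06,-.02,-.075,.045,.094),(0,.052,.018,.030,.11)):
    cv2.polylines(im,[proj(P(b)[:,:3],K,W).round().astype(int)],True,(0,255,0),1)
cv2.imwrite("pics/w5.png",cv2.resize(im,None,fx=1.5,fy=1.5))
E
```

```text
t: 9.5
tool_pos: [0.5292, 0.0603, 0.195]
tool_rot: [-2.001, -2.419, 0.003]
contact_force: [-0.2, 0.3, -0.2]
opening: 0.0585
grip_force: 0.0
```

View pics/w5.png

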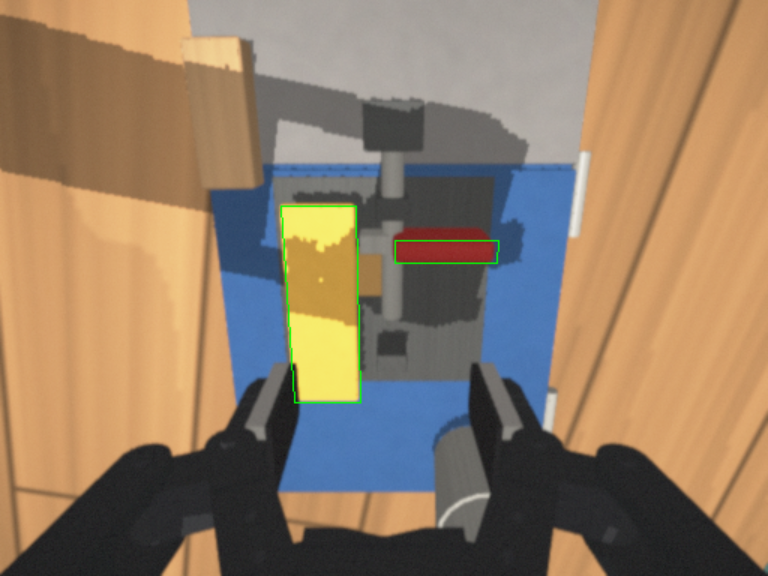

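The bar matches its raised outline (280–360, 205–403). The handle is at the home position, the tooth sits behind the lug at (370,275), and the gripper is clear.

```bash
python3 -c "
from station import *
print(finish_job())"
```

```text
the job is handed in; nothing more can be done
None
```

I handed the job in at about 9.5 s: the last picture shows the bolt fully home, the catch bar back up behind it and the gripper clear. The tin and offcut look undisturbed; I did not re-check the bottle and jar, and no verdict was returned.

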